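# Put the swapped drill accessories back in their own trays

## Robot

A 7-joint arm with a two-finger parallel gripper is mounted at the origin on the work surface. World frame = base frame: x ahead of the robot, y to its left, z up, the work surface at z = 0. Lengths are in m, angles in rad, forces in N, time in s.
With the tool pointing down it reaches from about 0.4 to 0.85 m from the base axis. Payload 4.5 kg.
Tool frame: the origin (TCP) lies at the centre of the arm's flange, where the gripper is bolted on; the fingertips stand 173 mm ahead of it and the grasp point (between the pads) lies 155 mm ahead of it; z points along the fingers, y is the direction in which the jaws open and shut (so a half turn about z gives the same grasp; the last joint's range is limited). The gripper opens to 85 mm and grips with 20 to 120 N. Pads are 22 mm wide; open, the fingers measure 114 mm over their backs; the gripper's body (76 mm by 85 mm) begins 54 mm behind the grasp point. The pads swing forward as they close: fully open they stand 13 mm farther back than shut.
Start: joints at [1.375, 0.689, -0.195, 1.565, 0.157, 0.902, -0.215], TCP at [0.142, -0.609, 0.405] pointing down, gripper open.
Joint ranges: [-3.01, 3.01], [-0.46, 2.08], [-1.47, 1.51], [0.13, 2.56], [-1, 4.14], [0.04, 2.09], [-2.66, 2.66]. Speed limits (rad/s): [2.57, 2.57, 3.14, 3.14, 3.14, 3.14, 3.14].

## Interface

Orientations are given as a rotation vector (axis times angle).
In Python, from station import manip gives the robot as it stands. The module is installed in compiled form; this text tells all that it offers.
- The arm moves only by the tool apply_moves, never from a script. Its argument "deltas" is a list of rows, each a list of 5 numbers: the finger opening in mm, from 0 to 85.4, then the shift along the tool's x, y, z in mm, then the turn about the tool's z in rad. In form: [[grip, dx, dy, dz, turn], ...]. A call has 1 to 12 rows; each row is the pose to reach, as a shift and turn from the pose commanded when the call began, along the tool's axes at that moment; what a row does not reach only later rows make up. A row lasts 1/8 s, in which the tool goes at most 62.5 mm and 10.7 degrees, less where a joint would pass 70% of its speed; a pose out of reach is approached as far as the arm can. A call with a gripper value outside its range is refused whole. The fingers move at their own pace and stop on an object; "grip_force" is the grip in N (left out, the last holds). Time passes only in rows, so rows that repeat a pose let the fingers close. It gives the time, the measured TCP pose, the force and the opening at its end, in the units of the state.
- manip.get_state(): the state, without advancing time (a new reading comes with each control period).
- manip.read_camera(name): name is "side" or "top" or "wrist"; returns the picture (384x512x3 uint8, red, green, blue); there is no depth.
- manip.camera_params(name): a dict with "camera_matrix" (3x3 intrinsics, pixels), "dist" ([k1, k2, p1, p2, k3] as OpenCV has them; the pictures are not rectified), "xyz" and "orientation" of the camera in the world. Camera axes: x right, y down, z forward; pixel columns grow to the right and rows downward; lengths in m; the calibration is good to about 2 mm. A picture is of the moment at which its call begins: read the wrist's pose just before it. camera_params takes no time and is no camera call; for the wrist camera it gives the pose at the moment of the call.
- manip.close_job(): hands the job in, once; it reports no verdict.
The state is a dict: "time": time; "joint_positions": joint angles; "qvel": joint speeds; "joint_torque": joint torques, N m; "tool_pos": TCP position; "tcp_rot": TCP orientation; "wrist_force": force on the tool from outside, world axes, zero at the start; "moment": the same for the moment, N m; "opening": finger opening in m.
Only numpy, scipy, OpenCV 4.12 (cv2) and the standard library are available. Lean on these libraries where they do the work, as an engineer would, in place of code of your own. Each camera call takes 0.05 s, during which the arm holds its last target. There are 200 camera calls.

## Task

The hole saw, the battery pack and the chuck key were put away in each other's trays. Put each one into the tray whose sign shows its outline, in the middle of the seat, the saw and pack upright as they stand now and the key lying flat, pack and key lined up with the length of the tray. Use the tray without an outline as the free spot on the way; lay nothing on the bench itself, and leave the wrench, wood offcut and tape measure where they are.

Things in the scene. Friction and masses are not known exactly. Their poses are not given: they have to be found in the camera images.
- saw_center (a point): Hole saw: a steel cup standing mouth down, round, 52 mm diameter and 45 mm high, with a thinner 20 mm arbor on top (65 mm in all), 0.25 kg. This point is the centre of the cup, 22.5 mm above its underside; z points up the arbor. It starts in a wrong tray.
- pack_center (a point): Battery pack: grey plastic block 78 mm long (x), 50 mm wide (y) and 44 mm high with a black 60 x 34 mm, 12 mm high connector block on top (56 mm in all), 0.45 kg. This point is its centre, 28 mm above its underside; z is up. It starts in a wrong tray.
- key_center (a point): Chuck key: a steel T lying flat; shaft 20 mm thick and 84 mm long along its x (square-sided below, pointed at +x), crossbar 84 mm long along its y, 36 mm from this point towards -x, 16 to 20 mm thick, 0.2 kg. This point is in the middle of the shaft, 10 mm above its underside; the shaft here is free on both y sides. It starts in a wrong tray.
- tray_saw: Tray of the hole saw: fixed flat black tray, 176 x 106 mm (x, y). Origin on the bench under the seat's centre; the seat is 12 mm higher, 116 mm long between two cross bars (at x -61 and +61 mm, tops 17.5 mm above the bench), open at both y sides. A white sign strip, centred at x = +88 mm, carries a black disc (34 mm).
- tray_pack: Tray of the battery pack: fixed flat black tray, 176 x 106 mm (x, y). Origin on the bench under the seat's centre; the seat is 12 mm higher, 116 mm long between two cross bars (at x -61 and +61 mm, tops 17.5 mm above the bench), open at both y sides. A white sign strip, centred at x = +88 mm, carries a small black rectangle (58 x 28 mm, across the strip; its direction means nothing).
- tray_key: Tray of the chuck key: fixed flat black tray, 176 x 106 mm (x, y). Origin on the bench under the seat's centre; the seat is 12 mm higher, 116 mm long between two cross bars (at x -61 and +61 mm, tops 17.5 mm above the bench), open at both y sides. A white sign strip, centred at x = +88 mm, carries a black T (46 x 34 mm).
- tray_spare: Spare tray, empty at the start: fixed flat black tray, 176 x 106 mm (x, y). Origin on the bench under the seat's centre; the seat is 12 mm higher, 116 mm long between two cross bars (at x -61 and +61 mm, tops 17.5 mm above the bench), open at both y sides. A white sign strip, centred at x = +88 mm, carries no outline.
- wrench: Bystander: steel wrench lying on the bench, origin under its middle. Leave it.
- offcut: Bystander: wood offcut 50 x 150 x 22 mm on the bench, origin under its centre. Leave it.
- tape: Bystander: yellow tape measure 66 x 42 x 62 mm on the bench, origin under its centre. Leave it.
Mind the look-alikes: they are no part of the job. What is shaped like the part that bears key_center but red or yellow is not meant.

How it is judged:
At the end, for the whole second after the job is handed in: Saw, pack and key each rest, released and still, on the seat of their own tray, within 15 mm of its centre; saw and pack upright and key flat within 7 degrees; pack and key along the tray (either way round) within 15 degrees (horizontal distance between saw_center and tray_saw below 0.015 m and z of saw_center in the frame of tray_saw between 0.0305 and 0.0385 m and angle between each of saw_center, pack_center's own z axis and vertical below 0.12 rad and linear speed of each of saw, pack, key below 0.01 m/s and angular speed of each of saw, pack, key below 0.1 rad/s and horizontal distance between pack_center and tray_pack below 0.015 m and z of pack_center in the frame of tray_pack between 0.036 and 0.044 m and angle between the x axis of pack_center and the x axis of tray_pack, either way round below 0.26 rad and horizontal distance between key_center and tray_key below 0.015 m and z of key_center in the frame of tray_key between 0.018 and 0.026 m and angle between the z axis of key_center and the z axis of tray_key, either way round below 0.12 rad and angle between the x axis of key_center and the x axis of tray_key, either way round below 0.26 rad); the robot touches nothing.
It fails at once if an accessory is laid on the bench instead of in a tray (height (world z) of saw_center below 0.028 m or height (world z) of pack_center below 0.033 m or height (world z) of key_center below 0.016 m).
It fails at once if a bystander is moved more than 20 mm (distance of any of wrench, offcut, tape from where it was at the start of the episode above 0.02 m).
It also fails if it takes over 120 s, if anything falls off the work surface, if the arm or the gripper's body presses on something with over 40 N, if the wrist force passes 120 N, or if a joint passes its speed limit or range.

## Working session

There is one attempt and no reset: what is moved stays moved. The work goes in short steps, Python scripts to look and compute and a tool call to move; the robot and the scene stay as the last step left them, time stands still between calls to the robot, and variables do not carry over. Pictures are saved under pics/ and viewed, about 12 in all and at most 16, crops included, and the job is handed in when it is done.

Besides the shell and the picture viewer there is one more tool, called after "Request:" by a JSON object that holds its "name" and its "arguments". apply_moves: Moves the arm, as the interface text tells. Its arguments: {"type":"object","properties":{"deltas":{"type":"array"},"grip_force":{"type":"number"}},"required":["deltas"]}

```bash
mkdir -p pics
cat > h.py <<'E'
from station import manip
import numpy as np, cv2, json
from scipy.spatial.transform import Rotation as R
def cam(n):
    p=manip.camera_params(n); img=manip.read_camera(n); return np.array(img),p
def save(img,f): cv2.imwrite('pics/'+f,cv2.cvtColor(img,cv2.COLOR_RGB2BGR))
def rot(o):
    o=np.array(o,float); return o if o.shape==(3,3) else (R.from_rotvec(o).as_matrix() if o.size==3 else R.from_quat(o).as_matrix())
def ray(p,uv,z):
    """pixels -> points on the plane z"""
    uv=np.array(uv,float).reshape(-1,1,2)
    n=cv2.undistortPoints(uv,np.array(p['camera_matrix'],float),np.array(p['dist'],float)).reshape(-1,2)
    d=np.c_[n,np.ones(len(n))]@rot(p['orientation']).T
    c=np.array(p['xyz'],float); return c+d*((z-c[2])/d[:,2])[:,None]
def pix(p,X):
    M=rot(p['orientation']); rv,_=cv2.Rodrigues(M.T); t=-M.T@np.array(p['xyz'],float)
    return cv2.projectPoints(np.array(X,float).reshape(-1,1,3),rv,t,np.array(p['camera_matrix'],float),np.array(p['dist'],float))[0].reshape(-1,2)
E
python3 - <<'E'
from h import *
print(manip.get_state())
for n in ['top','side','wrist']:
    i,p=cam(n); print(n,p); save(i,n+'0.png'); np.save(n+'0.npy',i)
E
```

```text
{'time': 0.0, 'joint_positions': array([ 1.37482346,  0.69000484, -0.19453074,  1.56639437,  0.15730204,
        0.90249229, -0.21506829]), 'qvel': array([ 0.00079132,  0.00105525, -0.00142685,  0.00142615,  0.0005185 ,
        0.00066593,  0.0018354 ]), 'joint_torque': array([-3.34680390e-04, -5.39614928e+01, -1.26644779e+00, -1.58541656e+01,
        9.13707161e-03,  9.55912401e-03,  9.72293392e-07]), 'tool_pos': array([ 0.14224842, -0.60824108,  0.40385773]), 'tcp_rot': array([-3.11899675e+00, -3.60131018e-01,  5.42631292e-04]), 'wrist_force': array([ 0.3367357 ,  0.99323111, -0.52702377]), 'moment': array([-0.02799895, -0.00974467, -0.04088699]), 'opening': 0.08533463456628257}
top {'camera_matrix': array([[483.89351754,   0.        , 261.68476662],
       [  0.        , 483.89351754, 193.48371477],
       [  0.        ,   0.        ,   1.        ]]), 'dist': array([-0.20233073,  0.        ,  0.        ,  0.        ,  0.        ]), 'xyz': array([ 0.41068447, -0.01555687,  1.36876148]), 'orientation': array([-2.13017047,  2.18638162, -0.16209859])}
side {'camera_matrix': array([[434.60571845,   0.        , 258.629576  ],
       [  0.        , 434.60571845, 190.35386283],
       [  0.        ,   0.        ,   1.        ]]), 'dist': array([-0.12641881,  0.        ,  0.        ,  0.        ,  0.        ]), 'xyz': array([0.47082536, 0.83338538, 0.82579818]), 'orientation': array([-0.17224862,  2.81564867, -1.2822436 ])}
wrist {'camera_matrix': array([[328.27920933,   0.        , 254.82401276],
       [  0.        , 328.27920933, 191.869896  ],
       [  0.        ,   0.        ,   1.        ]]), 'dist': array([0.01925676, 0.        , 0.        , 0.        , 0.        ]), 'xyz': array([ 0.21166684, -0.59256407,  0.37254161]), 'orientation': array([ 2.27452654, -1.80534965, -0.26371426])}
```

View pics/top0.png

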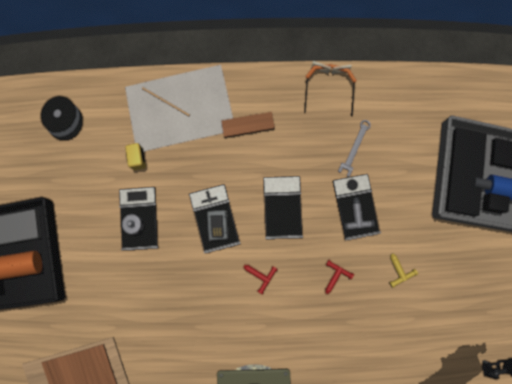

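View pics/side0.png

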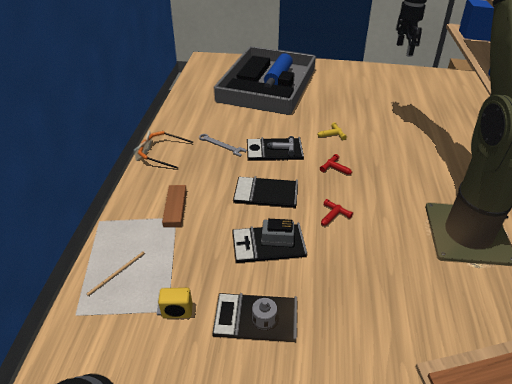

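The top view shows, left to right:
- A rectangle-sign tray at (138,218) holding the saw.
- A T-sign tray at (214,218) holding the pack.
- The blank spare tray at (283,207).
- A disc-sign tray at (356,207) holding the grey key.

The red and yellow Ts at (262,278), (338,275) and (402,270) are decoys. The side view agrees.

Plan: saw to spare, pack to its tray, key to its tray, then saw to its tray.

Run:
```python
from h import *
i=np.load('top0.npy'); p=manip.camera_params('top')
h=cv2.cvtColor(i,cv2.COLOR_RGB2HSV)
w=((h[...,1]<40)&(h[...,2]>170)).astype(np.uint8)
d=(h[...,2]<75).astype(np.uint8)
for nm,m in (('white',w),('dark',d)):
    for c in cv2.findContours(m,cv2.RETR_EXTERNAL,cv2.CHAIN_APPROX_NONE)[0]:
        a=cv2.contourArea(c); x,y,ww,hh=cv2.boundingRect(c)
        if a>250 and 110<x<390 and 165<y<260:
            b=cv2.boxPoints(cv2.minAreaRect(c)); P=ray(p,b,0.012)
            e=[np.linalg.norm(P[k]-P[k-1]) for k in (1,2)]; v=P[1]-P[0] if e[0]>e[1] else P[2]-P[1]
            print(nm,a,'c',P.mean(0)[:2].round(4),'size',np.round(e,3),'ang long',np.degrees(np.arctan2(v[1],v[0])).round(1))
cr=i[170:260,110:390]; save(cv2.resize(cr,(784,252),interpolation=cv2.INTER_CUBIC),'topcrop.png')
s=manip.get_state(); print(R.from_rotvec(s['tcp_rot']).as_matrix().round(3))
q=manip.camera_params('wrist');print(rot(q['orientation']).round(3))
```

```text
white 410.5 c [ 0.6196 -0.0955] size [0.095 0.039] ang long -89.3
dark 1021.5 c [0.5101 0.3132] size [0.103 0.116] ang long -177.3
dark 1358.5 c [0.5055 0.092 ] size [0.101 0.113] ang long -166.3
dark 1353.5 c [ 0.5317 -0.096 ] size [0.102 0.113] ang long -179.7
dark 1342.5 c [ 0.528  -0.3098] size [0.103 0.117] ang long -170.8
[[ 0.974  0.228 -0.   ]
 [ 0.228 -0.974  0.001]
 [-0.    -0.001 -1.   ]]
[[ 0.227 -0.933 -0.278]
 [-0.974 -0.218 -0.064]
 [-0.     0.285 -0.958]]
```

Request:
{"name": "apply_moves", "arguments": {"deltas": [[85,490,-304,0,0.23],[85,490,-304,0,0.23],[85,490,-304,0,0.23],[85,490,-304,0,0.23],[85,490,-304,0,0.23],[85,490,-304,0,0.23],[85,490,-304,0,0.23],[85,490,-304,0,0.23],[85,490,-304,0,0.23],[85,490,-304,0,0.23],[85,490,-304,0,0.23],[85,490,-304,0,0.23]]}}

```text
time: 1.65
tool_pos: [0.5488, -0.203, 0.4045]
tcp_rot: [3.14, -0.005, -0.003]
wrist_force: [0.9, -0.3, -0.9]
opening: 0.0849
```

View pics/topcrop.png

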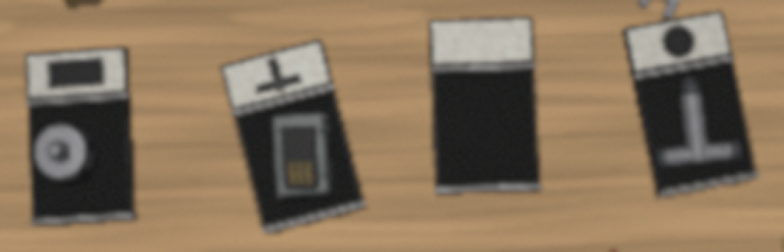

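The crop confirms the signs. The key lies with its tip towards the disc sign and is yawed about -5° from the tray.

Run:
```python
from h import *
import pickle
i,p=cam('wrist'); save(i,'w1.png'); pickle.dump((i,p),open('w1.pkl','wb')); print(p['xyz'])
```

```text
[ 0.62009587 -0.20406933  0.37298292]
```

View pics/w1.png

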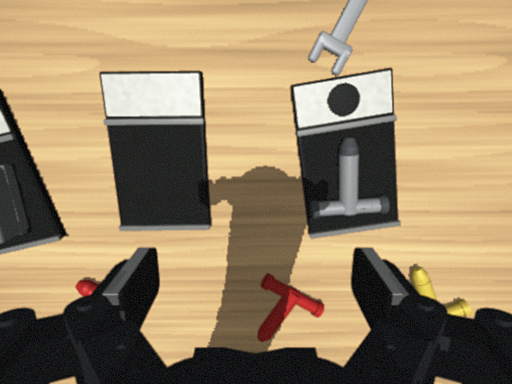

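Request:
{"name": "apply_moves", "arguments": {"deltas": [[85,0,-403,0,0],[85,0,-403,0,0],[85,0,-403,0,0],[85,0,-403,0,0],[85,0,-403,0,0],[85,0,-403,0,0],[85,0,-403,0,0],[85,0,-403,0,0],[85,0,-403,0,0],[85,0,-403,0,0]]}}

```text
time: 2.95
tool_pos: [0.5508, 0.1994, 0.4048]
tcp_rot: [3.14, -0.007, 0.0]
wrist_force: [0.4, -0.1, -0.2]
opening: 0.0851
```

Run:
```python
from h import *
import pickle
i,p=cam('wrist'); save(i,'w2.png'); pickle.dump((i,p),open('w2.pkl','wb')); print(p['xyz'])
```

```text
[0.62209131 0.19823341 0.37336519]
```

View pics/w2.png

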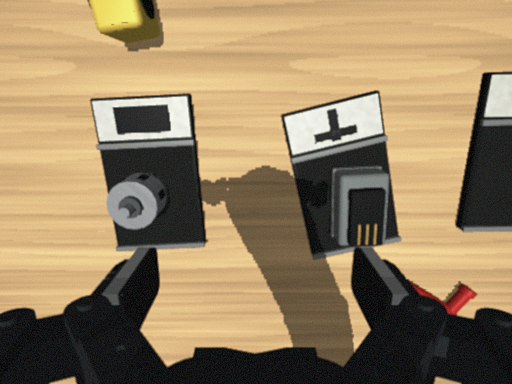

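The wrist views give a clear look at all four trays. In w1 the spare seat is centred near (158,175) and the key at (350,190). In w2 the saw's cup top is at (135,203) and the pack's connector at (365,215). The pack and saw sit off-centre in their trays.

```bash
cat > m.py <<'E'
from h import *
def rect(p,c,z):
    P=ray(p,c.reshape(-1,2),z)[:,:2]; r=cv2.minAreaRect((P*1000).astype(np.float32))
    b=cv2.boxPoints(r); e=b[1]-b[0],b[2]-b[1]; l=max(e,key=np.linalg.norm)
    return np.array(r[0]), sorted(r[1]), (np.degrees(np.arctan2(l[1],l[0]))+90)%180-90, b
def draw(im,p,b,z,col): cv2.polylines(im,[np.int32(pix(p,np.c_[b/1000,np.full(len(b),z)]).round())],True,col,1)
def comps(m,amin,boxes):
    for c in cv2.findContours(m.astype(np.uint8),cv2.RETR_EXTERNAL,cv2.CHAIN_APPROX_NONE)[0]:
        x,y,w,h=cv2.boundingRect(c); 
        for n,(x0,y0,x1,y1) in boxes.items():
            if cv2.contourArea(c)>amin and x>=x0 and y>=y0 and x+w<=x1 and y+h<=y1: yield n,c
E
python3 - <<'E'
from m import *
import pickle
out=[]
seat={'w1':{'spare':(95,115,215,235),'saw':(285,110,405,242)},'w2':{'pack':(85,140,215,246),'key':(280,130,405,262)}}
obj={'w1':{'KEY':(305,130,395,220)},'w2':{'SAW':(100,165,172,235),'PACK':(325,160,395,248)}}
for f in ('w1','w2'):
    i,p=pickle.load(open(f+'.pkl','rb')); h=cv2.cvtColor(i,cv2.COLOR_RGB2HSV); im=i.copy(); v=h[...,2]
    for n,(x0,y0,x1,y1) in seat[f].items():
        m=np.zeros(v.shape,np.uint8); m[y0:y1,x0:x1]=(v[y0:y1,x0:x1]<50); m=cv2.morphologyEx(m,cv2.MORPH_OPEN,np.ones((5,5)))
        c=max(cv2.findContours(m,cv2.RETR_EXTERNAL,cv2.CHAIN_APPROX_NONE)[0],key=cv2.contourArea)
        a=rect(p,c,.012); print(n,a[0].round(1),np.round(a[1],1),round(a[2],1)); draw(im,p,a[3],.012,(255,0,0))
    for n,(x0,y0,x1,y1) in obj[f].items():
        m=np.zeros(v.shape,np.uint8); m[y0:y1,x0:x1]=(v[y0:y1,x0:x1]>(60 if n!='SAW' else 95)); m=cv2.morphologyEx(m,cv2.MORPH_OPEN,np.ones((3,3)))
        c=max(cv2.findContours(m,cv2.RETR_EXTERNAL,cv2.CHAIN_APPROX_NONE)[0],key=cv2.contourArea)
        z={'KEY':.022,'SAW':.057,'PACK':.056}[n]
        a=rect(p,c,z); print(n,a[0].round(1),np.round(a[1],1),round(a[2],1),'circ',(np.array(cv2.minEnclosingCircle((ray(p,c.reshape(-1,2),z)[:,:2]*1000).astype(np.float32))[0]).round(1)))
        draw(im,p,a[3],z,(0,255,0)); cv2.drawContours(im,[c],-1,(255,255,0),1)
    out.append(cv2.resize(im[60:265,85:405],(768,492),interpolation=cv2.INTER_NEAREST)[::1])
save(cv2.resize(np.vstack(out),(468,600)),'det.png')
E
```

```text
spare [530.6 -98.9] [104.1 114.7] 0.5
saw [ 525.8 -310.6] [103.8 114.8] 9.0
KEY [ 530.8 -312.4] [83.7 87.6] 1.6 circ [ 521.8 -311.4]
pack [508.8 312.3] [104.8 114.5] 2.7
key [503.1  92.5] [103.6 114.8] 13.7
SAW [516.2 326. ] [56.3 73.9] -7.9 circ [517.7 337.6]
PACK [509.6  86.8] [61.5 94.8] 6.6 circ [509.5  85.2]
```

View pics/det.png

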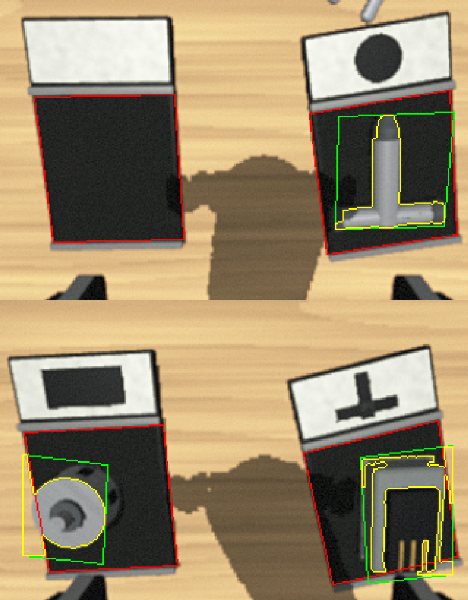

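Run:
```python
from m import *
import pickle
i,p=pickle.load(open('w2.pkl','rb')); h=cv2.cvtColor(i,cv2.COLOR_RGB2HSV); v=h[...,2].astype(int); s=h[...,1]
print('col row205',v[205,325:400].tolist()); print('row x366',v[160:250,366].tolist())
im=i.copy()
m=np.zeros(v.shape,np.uint8); m[160:240,95:170]=((v>110)&(s<60))[160:240,95:170]; m=cv2.morphologyEx(m,cv2.MORPH_OPEN,np.ones((3,3)))
c=max(cv2.findContours(m,cv2.RETR_EXTERNAL,cv2.CHAIN_APPROX_NONE)[0],key=cv2.contourArea)
P=(ray(p,c.reshape(-1,2),.057)[:,:2]*1000).astype(np.float32); print('saw',cv2.minEnclosingCircle(P),cv2.fitEllipse(cv2.convexHull(P)))
cv2.drawContours(im,[c],-1,(255,255,0),1)
for t in (85,95,105):
    m=np.zeros(v.shape,np.uint8); m[160:248,325:395]=((v>t)&(s<60))[160:248,325:395]; m=cv2.morphologyEx(m,cv2.MORPH_OPEN,np.ones((3,3)))
    c=max(cv2.findContours(m,cv2.RETR_EXTERNAL,cv2.CHAIN_APPROX_NONE)[0],key=cv2.contourArea)
    a=rect(p,c,.056); print('pack',t,a[0].round(1),np.round(a[1],1),round(a[2],1))
    if t==95: cv2.drawContours(im,[c],-1,(0,255,0),1)
save(cv2.resize(im[150:265,85:405],(800,288),interpolation=cv2.INTER_NEAREST),'det2.png')
```

```text
col row205 [32, 40, 38, 32, 37, 23, 58, 90, 84, 54, 48, 45, 55, 60, 76, 102, 120, 132, 137, 140, 140, 140, 124, 79, 32, 11, 27, 22, 36, 37, 36, 35, 41, 36, 38, 34, 39, 31, 34, 38, 33, 43, 35, 37, 44, 36, 36, 33, 30, 40, 35, 27, 34, 36, 26, 38, 36, 30, 40, 67, 107, 116, 95, 44, 36, 35, 36, 37, 65, 152, 230, 232, 232, 229, 228]
row x366 [22, 42, 30, 33, 35, 41, 66, 101, 86, 66, 59, 60, 59, 74, 86, 113, 123, 129, 141, 138, 139, 137, 138, 135, 141, 139, 136, 99, 40, 19, 23, 29, 27, 33, 36, 38, 39, 27, 32, 35, 36, 32, 30, 36, 34, 43, 28, 34, 24, 33, 36, 35, 35, 28, 30, 41, 38, 25, 39, 31, 34, 33, 31, 37, 89, 117, 134, 144, 145, 142, 139, 146, 148, 148, 142, 149, 151, 154, 155, 152, 169, 172, 175, 167, 131, 79, 89, 96, 85, 84]
saw ((514.6882934570312, 323.2391662597656), 25.773422241210938) ((514.8394775390625, 322.89691162109375), (49.93061065673828, 51.01959991455078), 68.63550567626953)
pack 85 [507.5  87.3] [48.3 76.4] 2.6
pack 95 [507.9  87.3] [47.8 74.9] 2.6
pack 105 [507.6  87.4] [46.3 74.4] 2.4
```

View pics/det2.png

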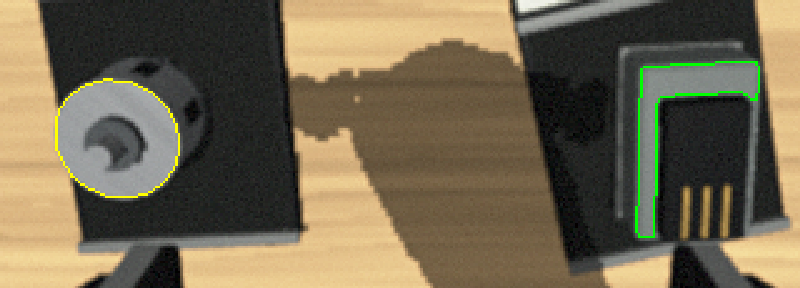

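Measured positions, with sizes that match the given ones:

| Item | Centre (mm) | Yaw | Seat/size check |
|---|---|---|---|
| Saw | (515, 323) | – | round, about 51.5 mm diameter |
| Pack | (507.5, 87) | 2.5° | 48 x 76 mm |
| Key | about (532.5, -312) | 1.6° | 84 x 88 mm |
| Seat, tray_pack | (509, 312) | 2.7° | about 104 x 115 mm |
| Seat, tray_key | (503, 92.5) | 13.7° | about 104 x 115 mm |
| Seat, spare | (530.5, -99) | 0.5° | about 104 x 115 mm |
| Seat, tray_saw | (526, -310.5) | 9.0° | about 104 x 115 mm |

First I grasp the saw.

Request:
{"name": "apply_moves", "arguments": {"deltas": [[85,-36,-124,90,0],[85,-36,-124,90,0],[85,-36,-124,90,0],[85,-36,-124,90,0],[85,-36,-124,150,0],[85,-36,-124,212,0],[85,-36,-124,212,0],[85,-36,-124,212,0],[40,-36,-124,212,0],[40,-36,-124,212,0],[40,-36,-124,212,0],[40,-36,-124,212,0]], "grip_force": 50}}

```text
time: 4.5
tool_pos: [0.5153, 0.3262, 0.1957]
tcp_rot: [-3.14, 0.001, -0.006]
wrist_force: [-1.7, -0.5, 11.9]
opening: 0.0508
```

Request:
{"name": "apply_moves", "arguments": {"deltas": [[40,0,0,-60,0],[40,0,0,-120,0],[40,0,0,-120,0],[40,16,422,-120,0],[40,16,422,-120,0],[40,16,422,-120,0],[40,16,422,-120,0],[40,16,422,-120,0],[40,16,422,-120,0],[40,16,422,-120,0],[40,16,422,-120,0],[40,16,422,-120,0]]}}

```text
time: 6.0
tool_pos: [0.5299, -0.0953, 0.3125]
tcp_rot: [-3.141, -0.0, 0.001]
wrist_force: [1.1, 0.6, -2.6]
opening: 0.0506
```

Request:
{"name": "apply_moves", "arguments": {"deltas": [[40,0,0,50,0],[40,0,0,95,0],[40,0,0,110,0],[40,0,0,117,0],[40,0,0,118,0],[40,0,0,118,0]]}}

```text
time: 6.75
tool_pos: [0.5309, -0.0957, 0.1958]
tcp_rot: [3.142, 0.0, 0.004]
wrist_force: [0.4, 1.7, 0.6]
opening: 0.0506
```

Request:
{"name": "apply_moves", "arguments": {"deltas": [[40,0,0,1,0],[65,0,0,1,0],[85,0,0,1,0],[85,0,0,1,0],[85,0,0,-60,0],[85,0,0,-120,0],[85,20,-60,-150,0],[85,20,-100,-150,0],[85,20,-100,-150,0]]}}

```text
time: 7.88
tool_pos: [0.5505, 0.0092, 0.3454]
tcp_rot: [-3.138, -0.012, -0.003]
wrist_force: [-0.6, -1.0, -0.9]
opening: 0.085
```

Run:
```python
from m import *
i,p=cam('wrist'); save(i,'w3.png'); print(manip.get_state()['tool_pos'],manip.get_state()['tcp_rot'])
```

```text
[0.55019561 0.00617796 0.34483568] [-3.14074336e+00 -6.31180012e-03 -2.34286439e-04]
```

View pics/w3.png

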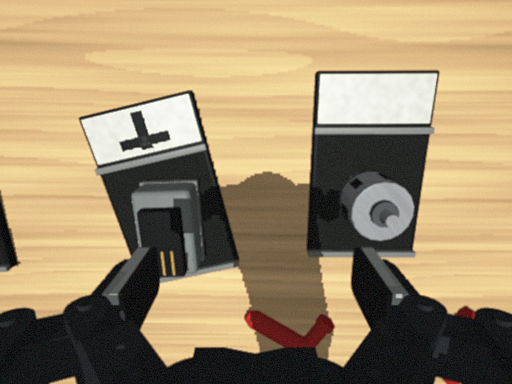

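The saw stands upright in the spare tray, with its cup top at (382,210). The pack is unmoved at (165,230). Next is the pack.

Request:
{"name": "apply_moves", "arguments": {"deltas": [[85,-43,-81,50,-0.044],[85,-43,-81,50,-0.044],[85,-43,-81,60,-0.044],[85,-43,-81,110,-0.044],[85,-43,-81,155,-0.044],[85,-43,-81,155,-0.044],[85,-43,-81,155,-0.044],[40,-43,-81,155,-0.044],[40,-43,-81,155,-0.044],[40,-43,-81,155,-0.044],[40,-43,-81,155,-0.044],[40,-43,-81,155,-0.044]], "grip_force": 60}}

```text
time: 9.43
tool_pos: [0.5079, 0.0854, 0.1913]
tcp_rot: [-3.14, -0.069, -0.005]
wrist_force: [-0.2, -0.1, 7.6]
opening: 0.0493
```

Request:
{"name": "apply_moves", "arguments": {"deltas": [[40,0,0,-60,0],[40,0,0,-120,0],[40,0,0,-120,0],[40,12,-226,-120,0],[40,12,-226,-120,0],[40,12,-226,-120,0],[40,12,-226,-120,0],[40,12,-226,-120,0],[40,12,-226,-120,0],[40,12,-226,-120,0]]}}

```text
time: 10.68
tool_pos: [0.5095, 0.3094, 0.309]
tcp_rot: [3.138, 0.065, -0.002]
wrist_force: [0.6, -0.4, -3.7]
opening: 0.0494
```

Run:
```python
from m import *
i,p=cam('wrist'); save(i,'w4.png'); s=manip.get_state(); print(s['tool_pos'],s['tcp_rot'],s['wrist_force'],s['opening'])
```

```text
[0.5096605  0.30962605 0.3092477 ] [ 3.13915979e+00  6.51314896e-02 -1.16292015e-03] [ 0.82695272 -0.28395298 -3.98586496] 0.04926560997122395
```

View pics/w4.png

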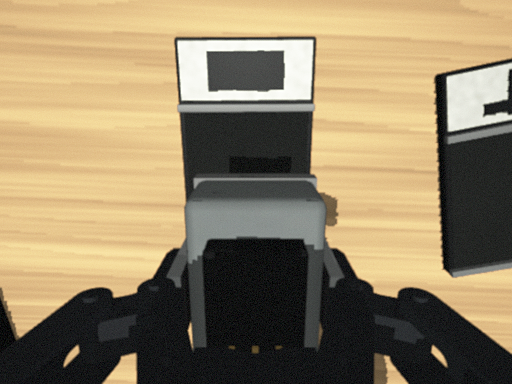

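The pack is held level and aligned with the rectangle tray below it. I lower it with a -2.5 mm y correction.

Request:
{"name": "apply_moves", "arguments": {"deltas": [[40,0,-2.5,50,0],[40,0,-2.5,95,0],[40,0,-2.5,110,0],[40,0,-2.5,117,0],[40,0,-2.5,118.5,0],[40,0,-2.5,119,0],[40,0,-2.5,119,0]]}}

```text
time: 11.6
tool_pos: [0.5096, 0.3141, 0.1917]
tcp_rot: [-3.14, -0.069, -0.002]
wrist_force: [-0.4, 0.2, -3.5]
opening: 0.0496
```

Request:
{"name": "apply_moves", "arguments": {"deltas": [[40,0,0,1,0],[40,0,0,1.5,0],[65,0,0,1.5,0],[85,0,0,1.5,0],[85,0,0,1.5,0],[85,0,0,-60,0],[85,0,0,-120,0],[85,20,60,-180,0.044],[85,30,110,-180,0.044],[85,30,110,-180,0.044]]}}

```text
time: 12.85
tool_pos: [0.5461, 0.1993, 0.3722]
tcp_rot: [3.138, -0.014, 0.006]
wrist_force: [-0.1, 0.4, -0.0]
opening: 0.0845
```

Run:
```python
from m import *
import pickle
i,p=cam('wrist'); save(i,'w5.png'); s=manip.get_state(); print(s['tool_pos'],s['tcp_rot']); pickle.dump((i,p),open('w5.pkl','wb'))
```

```text
[0.5454448  0.2009249  0.37161129] [ 3.1393113  -0.01089681  0.00320209]
```

View pics/w5.png

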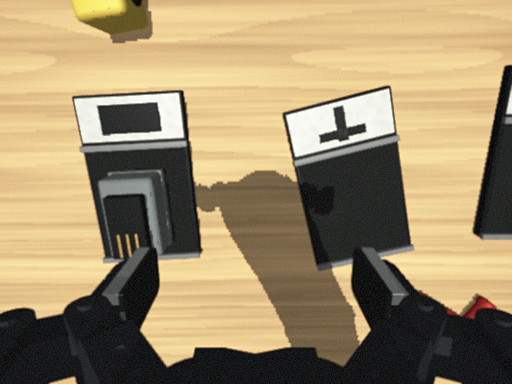

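Run:
```python
from m import *
import pickle
i,p=pickle.load(open('w5.pkl','rb')); h=cv2.cvtColor(i,cv2.COLOR_RGB2HSV); v=h[...,2]; s=h[...,1]
def big(m): return max(cv2.findContours(cv2.morphologyEx(m,cv2.MORPH_OPEN,np.ones((3,3))),cv2.RETR_EXTERNAL,cv2.CHAIN_APPROX_NONE)[0],key=cv2.contourArea)
m=np.zeros(v.shape,np.uint8); m[160:262,85:180]=((v>95)&(s<60))[160:262,85:180]
c=big(m); P=ray(p,c.reshape(-1,2),.056); a=rect(p,c,.056); print('pack',a[0].round(1),np.round(a[1],1),a[2])
t=np.radians(2.7);l=(P[:,:2]*1000-[508.8,312.3])@np.array([[np.cos(t),-np.sin(t)],[np.sin(t),np.cos(t)]]); print('pack extents in tray',l.min(0).round(1),l.max(0).round(1))
m=np.zeros(v.shape,np.uint8); m[130:275,285:415]=(v[130:275,285:415]<50); 
m=cv2.morphologyEx(m,cv2.MORPH_OPEN,np.ones((5,5))); m[248:]=0
c=big(m); a=rect(p,c,.012); print('key tray',a[0].round(1),np.round(a[1],1),a[2])
```

```text
pack [506.8 304.9] [49.  91.7] 15.161972
pack extents in tray [-42.4 -40.3] [38.7 23.6]
key tray [503.7  92.7] [103.9 113.6] 13.62027
```

The pack is within about 1.5 mm of its seat centre. Next I move over the key.

Request:
{"name": "apply_moves", "arguments": {"deltas": [[85,-12,513,0,-0.035],[85,-12,513,0,-0.035],[85,-12,513,0,-0.035],[85,-12,513,0,-0.035],[85,-12,513,0,-0.035],[85,-12,513,0,-0.035],[85,-12,513,0,-0.035],[85,-12,513,0,-0.035],[85,-12,513,40,-0.035],[85,-12,513,40,-0.035],[85,-12,513,40,-0.035]]}}

```text
time: 14.28
tool_pos: [0.5332, -0.3053, 0.3311]
tcp_rot: [-3.139, -0.06, -0.001]
wrist_force: [0.0, -0.2, 0.2]
opening: 0.085
```

Run:
```python
from m import *
import pickle
i,p=cam('wrist'); s=manip.get_state(); print(s['tool_pos'],s['tcp_rot']); pickle.dump((i,p),open('w6.pkl','wb')); save(i,'w6.png')
h=cv2.cvtColor(i,cv2.COLOR_RGB2HSV); v=h[...,2]
u=pix(p,[[.5328+x,-.3124+y,.022] for x,y in((0,0),(.05,.05),(-.05,-.05))]).round(); print(u)
```

```text
[ 0.53335837 -0.3053857   0.3317464 ] [-3.14001598e+00 -6.01158641e-02 -3.00523724e-03]
[[262. 180.]
 [205. 120.]
 [315. 235.]]
```

View pics/w6.png

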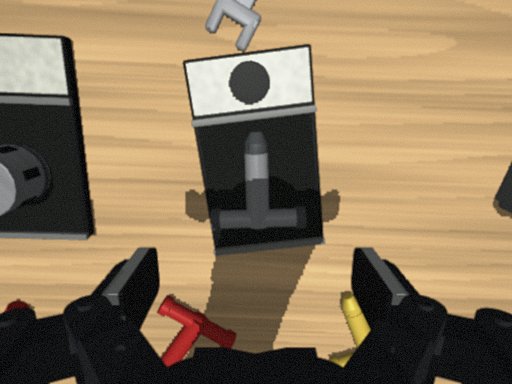

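The key sits at about (258,195) with its shaft vertical in the picture, a few mm left of the prediction at (262,180). I measure it again from here.

Run:
```python
from m import *
import pickle
i,p=pickle.load(open('w6.pkl','rb')); v=cv2.cvtColor(i,cv2.COLOR_RGB2HSV)[...,2]
def big(m): return max(cv2.findContours(cv2.morphologyEx(m,cv2.MORPH_OPEN,np.ones((3,3))),cv2.RETR_EXTERNAL,cv2.CHAIN_APPROX_NONE)[0],key=cv2.contourArea)
m=np.zeros(v.shape,np.uint8); m[128:235,212:312]=(v[128:235,212:312]>48); c=big(m)
for z in (.022,.03): a=rect(p,c,z); print('key',a[0].round(1),np.round(a[1],1),a[2])
for r in (150,165,180,195):
    x=np.flatnonzero(m[r]); P=ray(p,[[x.min()-.5,r],[x.max()+.5,r]],.022); print(r,x.min(),x.max(),P.mean(0).round(4),(P[0]-P[1]).round(4)[1])
m=np.zeros(v.shape,np.uint8); m[110:252,190:330]=(v[110:252,190:330]<85); c=big(m); a=rect(p,c,.012); print('tray',a[0].round(1),np.round(a[1],1),a[2])
s=manip.get_state(); print(s['tool_pos'],s['tcp_rot'],p['xyz'])
```

```text
key [ 531.2 -308.6] [70.7 86.6] 2.1363144
key [ 533.3 -308.5] [68.6 84.1] 2.1372604
150 245 266 [ 0.5593 -0.3053  0.022 ] 0.0187
165 245 268 [ 0.5464 -0.3067  0.022 ] 0.0207
180 245 267 [ 0.533  -0.3067  0.022 ] 0.0201
195 246 267 [ 0.5194 -0.3077  0.022 ] 0.0195
tray [ 523.  -312.5] [105.9 124. ] 8.800224
[ 0.53335837 -0.3053857   0.3317464 ] [-3.14001598e+00 -6.01158641e-02 -3.00523724e-03] [ 0.60445789 -0.30326705  0.2997397 ]
```

Request:
{"name": "apply_moves", "arguments": {"deltas": [[85,-3,2,60,-0.01],[85,-3,2,110,-0.01],[85,-3,2,135,-0.01],[85,-3,2,144,-0.01],[85,-3,2,144,-0.01],[40,-3,2,144,-0.01],[20,-3,2,144,-0.01],[10,-3,2,144,-0.01],[10,-3,2,144,-0.01],[10,-3,2,144,-0.01],[10,-3,2,144,-0.01],[10,-3,2,144,-0.01]], "grip_force": 60}}

```text
time: 15.82
tool_pos: [0.5293, -0.3098, 0.1874]
tcp_rot: [3.141, 0.07, 0.001]
wrist_force: [-0.4, 0.6, 5.8]
opening: 0.0186
```

Request:
{"name": "apply_moves", "arguments": {"deltas": [[10,0,0,-60,0],[10,0,0,-130,0],[10,0,0,-130,0],[10,-12,-402,-130,-0.194],[10,-12,-402,-130,-0.194],[10,-12,-402,-130,-0.194],[10,-12,-402,-130,-0.194],[10,-12,-402,-130,-0.194],[10,-12,-402,-130,-0.194],[10,-12,-402,-130,-0.194],[10,-12,-402,-130,-0.194],[10,-12,-402,-130,-0.194]]}}

```text
time: 17.32
tool_pos: [0.4988, 0.0898, 0.3159]
tcp_rot: [3.118, 0.372, -0.003]
wrist_force: [-0.1, -1.4, -2.8]
opening: 0.019
```

Run:
```python
from m import *
import pickle
i,p=cam('wrist'); s=manip.get_state(); print(s['tool_pos'],s['tcp_rot'],s['wrist_force']); pickle.dump((i,p),open('w7.pkl','wb')); save(i,'w7.png')
```

```text
[0.49892579 0.08935429 0.31608283] [ 3.11805668e+00  3.69830249e-01 -2.63427320e-03] [ 0.3232456   0.56839133 -1.95899669]
```

View pics/w7.png

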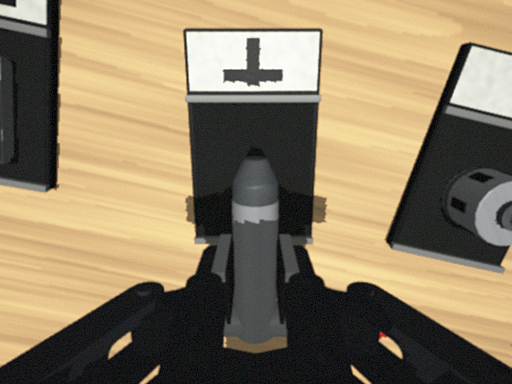

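The key is held straight with its tip at (256,152), in line with the T tray. I check its pitch and offset from the tip pixel.

Run:
```python
from m import *
import pickle
i,p=pickle.load(open('w7.pkl','rb')); T=np.array([.4989,.0894,.3161]); M=rot([3.118,.370,-.0026])
for dx in (.04,.042,.0455,.05):
    print(dx,pix(p,[T+M@[dx,0,.3161-.1507]]).round(1))
v=cv2.cvtColor(i,cv2.COLOR_RGB2HSV)[...,2]; c0=np.array(v[140:170,250:264],int).mean(1).round(); print(c0.tolist())
m=np.zeros(v.shape,np.uint8); m[90:160,185:325]=(v[90:160,185:325]<50)
x=np.array([[np.flatnonzero(m[r]).min()-.5,r] for r in (110,150)]); y=np.array([[np.flatnonzero(m[r]).max()+.5,r] for r in (110,150)])
A=ray(p,x,.012);B=ray(p,y,.012); d=(A-B); mid=(A+B)/2; print(np.linalg.norm(d,axis=1),mid.round(4), 'in tool', ((mid-T)@M).round(4))
```

```text
0.04 [[254.6 171.9]]
0.042 [[254.6 167.2]]
0.0455 [[254.5 158.9]]
0.05 [[254.5 148. ]]
[37.0, 38.0, 39.0, 38.0, 39.0, 37.0, 36.0, 33.0, 29.0, 22.0, 21.0, 22.0, 23.0, 22.0, 17.0, 24.0, 34.0, 42.0, 46.0, 55.0, 70.0, 83.0, 88.0, 91.0, 91.0, 91.0, 92.0, 90.0, 91.0, 89.0]
[0.10135201 0.10250596] [[0.555  0.1049 0.012 ]
 [0.5238 0.0962 0.012 ]] in tool [[ 0.0587 -0.0024  0.304 ]
 [ 0.0264 -0.0013  0.3041]]
```

Request:
{"name": "apply_moves", "arguments": {"deltas": [[10,0,-2,60,0],[10,0,-2,105,0],[10,0,-2,122,0],[10,0,-2,127,0],[10,0,-2,128.5,0],[10,0,-2,129,0],[10,0,-2,129,0]]}}

```text
time: 18.25
tool_pos: [0.4989, 0.0932, 0.1886]
tcp_rot: [-3.119, -0.374, -0.003]
wrist_force: [-0.0, 0.5, -2.3]
opening: 0.0185
```

Request:
{"name": "apply_moves", "arguments": {"deltas": [[10,0,0,1,0],[10,0,0,1.5,0],[40,0,0,1.5,0],[85,0,0,1.5,0],[85,0,0,1.5,0],[85,0,0,-60,0],[85,0,0,-120,0],[85,23,60,-180,0.235],[85,23,98,-180,0.235],[85,23,98,-180,0.235],[85,23,98,-180,0.235]]}}

```text
time: 19.62
tool_pos: [0.5437, 0.0035, 0.3674]
tcp_rot: [-3.141, -0.006, 0.002]
wrist_force: [-0.8, 0.9, -0.3]
opening: 0.0849
```

Run:
```python
from m import *
import pickle
i,p=cam('wrist'); s=manip.get_state(); print(s['tool_pos'],s['tcp_rot'],s['wrist_force']); pickle.dump((i,p),open('w8.pkl','wb')); save(i,'w8.png')
```

```text
[0.54348902 0.00440284 0.36706783] [-3.14079002e+00 -8.45801417e-03  2.86819680e-03] [ 0.50299889 -0.53379327  0.76116248]
```

View pics/w8.png

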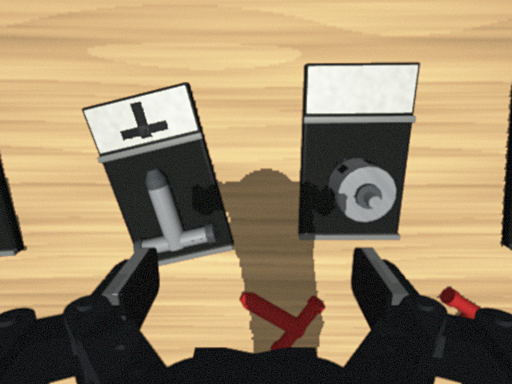

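The key lies in the T tray, tip at (155,175) and crossbar along row 240. The saw's cup top is at (367,192). Now I measure both.

Run:
```python
from m import *
import pickle
i,p=pickle.load(open('w8.pkl','rb')); hs=cv2.cvtColor(i,cv2.COLOR_RGB2HSV); v=hs[...,2]; s=hs[...,1]
def big(m): return max(cv2.findContours(cv2.morphologyEx(m,cv2.MORPH_OPEN,np.ones((3,3))),cv2.RETR_EXTERNAL,cv2.CHAIN_APPROX_NONE)[0],key=cv2.contourArea)
m=np.zeros(v.shape,np.uint8); m[165:232,130:200]=(v[165:232,130:200]>60)
mids=[]
for r in (185,195,205,215,225):
    x=np.flatnonzero(m[r]); P=ray(p,[[x.min()-.5,r],[x.max()+.5,r]],.022); mids.append(P.mean(0)[:2]*1000); print(r,x.min(),x.max(),mids[-1].round(1))
mids=np.array(mids); f=np.polyfit(mids[:,0],mids[:,1],1); print('key yaw',np.degrees(np.arctan(f[0])),'y at x=503.5',np.polyval(f,503.5))
c=big(m); q=c.reshape(-1,2); t=q[q[:,1].argmin()]; print('tip',t,ray(p,[t],.022)*1000)
m=np.zeros(v.shape,np.uint8); m[125:265,95:240]=(v[125:265,95:240]<50); m=cv2.morphologyEx(m,cv2.MORPH_OPEN,np.ones((5,5))); m[246:]=0
a=rect(p,big(m),.012); print('keytray',a[:3])
m=np.zeros(v.shape,np.uint8); m[150:230,320:410]=((v>110)&(s<60))[150:230,320:410]; c=big(m)
P=(ray(p,c.reshape(-1,2),.057)[:,:2]*1000).astype(np.float32); print('saw',cv2.minEnclosingCircle(P))
```

```text
185 147 167 [528.2  99.3]
195 149 170 [517.8  97.7]
205 153 173 [507.3  95. ]
215 156 177 [496.6  92.3]
225 160 180 [485.6  89.5]
key yaw 13.24157015125818 y at x=503.5 93.9461968606517
tip [152 170] [[543.36107714 102.95999815  22.        ]]
keytray (array([504.75210571,  89.74043274]), [104.58235168457031, 115.11263275146484], np.float32(13.596077))
saw ((529.6406860351562, -96.25169372558594), 25.784223556518555)
```

The key is within about 2 mm of its seat centre at yaw 13.2° (tray 13.6°). The saw is at (529.6, -96.3), so I grasp it now.

Request:
{"name": "apply_moves", "arguments": {"deltas": [[85,-14,101,60,0],[85,-14,101,60,0],[85,-14,101,60,0],[85,-14,101,110,0],[85,-14,101,172,0],[85,-14,101,172,0],[85,-14,101,172,0],[40,-14,101,172,0],[40,-14,101,172,0],[40,-14,101,172,0],[40,-14,101,172,0],[40,-14,101,172,0]], "grip_force": 50}}

```text
time: 21.18
tool_pos: [0.5314, -0.0975, 0.1986]
tcp_rot: [3.141, 0.006, 0.007]
wrist_force: [-1.4, 0.8, 12.8]
opening: 0.051
```

Request:
{"name": "apply_moves", "arguments": {"deltas": [[40,0,0,-60,0],[40,0,0,-120,0],[40,0,0,-120,0],[40,-4,214,-120,0],[40,-4,214,-120,0],[40,-4,214,-120,0],[40,-4,214,-120,0],[40,-4,214,-120,0],[40,-4,214,-120,0],[40,-4,214,-120,0]]}}

```text
time: 22.42
tool_pos: [0.5277, -0.3095, 0.3155]
tcp_rot: [-3.14, -0.011, 0.001]
wrist_force: [0.2, 0.8, -2.3]
opening: 0.0503
```

Run:
```python
from m import *
import pickle
i,p=cam('wrist'); s=manip.get_state(); print(s['tool_pos'],s['tcp_rot'],s['wrist_force'],s['opening']); pickle.dump((i,p),open('w9.pkl','wb')); save(i,'w9.png')
v=cv2.cvtColor(i,cv2.COLOR_RGB2HSV)[...,2]
```

```text
[ 0.52773852 -0.30981798  0.31563934] [-3.14046322e+00 -1.03958451e-02  4.23902206e-04] [-0.03425784  0.1004213  -2.24512932] 0.05048285742912372
```

View pics/w9.png

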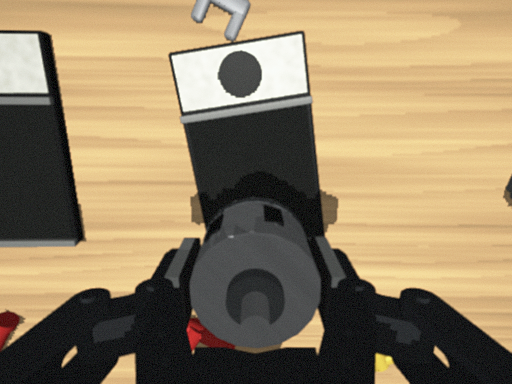

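Run:
```python
from m import *
import pickle
i,p=pickle.load(open('w9.pkl','rb')); hs=cv2.cvtColor(i,cv2.COLOR_RGB2HSV);s=hs[...,1];v=hs[...,2]
m=(v<60)
for r in (135,155,175):
    x=np.flatnonzero(m[r,180:330])+180; A=ray(p,[[x.min()-.5,r],[x.max()+.5,r]],.012); print(x.min(),x.max(),A.mean(0).round(4),A[0]-A[1])
# top bar's lower edge -> local x=+58 plane .012
for c in (215,245,275):
    col=m[95:160,c]; r=95+np.flatnonzero(~col).max()+.5; P=ray(p,[[c,r]],.012)[0]*1000; print(c,r,P.round(1))
```

```text
187 313 [ 0.5668 -0.3059  0.012 ] [-0.00062107  0.10431272  0.        ]
191 315 [ 0.5502 -0.3085  0.012 ] [-0.00061709  0.10450491  0.        ]
195 317 [ 0.5331 -0.3111  0.012 ] [-0.00061743  0.10468841  0.        ]
215 118.5 [ 579.9 -277.6   12. ]
245 114.5 [ 583.2 -301.9   12. ]
275 109.5 [ 587.2 -326.    12. ]
```

Request:
{"name": "apply_moves", "arguments": {"deltas": [[40,0,2,50,0],[40,0,2,95,0],[40,0,2,110,0],[40,0,2,117,0],[40,0,2,118.5,0],[40,0,2,119,0],[40,0,2,119,0]]}}

```text
time: 23.35
tool_pos: [0.5279, -0.3135, 0.1987]
tcp_rot: [3.141, 0.007, 0.004]
wrist_force: [-2.0, 1.8, 5.8]
opening: 0.0503
```

Contact at about 8 N above the carried weight, at the same height as the grasp. I release and back off to look.

Request:
{"name": "apply_moves", "arguments": {"deltas": [[40,0,0,0,0],[65,0,0,0,0],[85,0,0,0,0],[85,0,0,0,0],[85,0,0,-60,0],[85,0,0,-120,0],[85,15,-60,-170,0],[85,15,-110,-170,0],[85,15,-110,-170,0],[85,15,-110,-170,0]]}}

```text
time: 24.6
tool_pos: [0.5418, -0.2038, 0.3667]
tcp_rot: [3.141, 0.007, -0.0]
wrist_force: [-0.7, -1.2, -1.3]
opening: 0.085
```

Run:
```python
from m import *
import pickle
i,p=cam('wrist'); s_=manip.get_state(); print(s_['tool_pos'],s_['tcp_rot'],s_['wrist_force']); save(i,'w10.png')
hs=cv2.cvtColor(i,cv2.COLOR_RGB2HSV);s=hs[...,1];v=hs[...,2]
u=pix(p,[[.526,-.311,.057]])[0]; x,y=int(u[0]),int(u[1]); print(u)
m=np.zeros(v.shape,np.uint8); m[y-50:y+50,x-50:x+50]=((v>95)&(s<60))[y-50:y+50,x-50:x+50]
m=cv2.morphologyEx(m,cv2.MORPH_OPEN,np.ones((5,5))); c=max(cv2.findContours(m,cv2.RETR_EXTERNAL,cv2.CHAIN_APPROX_NONE)[0],key=cv2.contourArea)
print('saw',cv2.minEnclosingCircle((ray(p,c.reshape(-1,2),.057)[:,:2]*1000).astype(np.float32)))
t,_=cam('top'); save(t[165:265,105:395].repeat(2,0).repeat(2,1),'topend.png'); save(np.vstack([i,np.pad(t[165:265,105:395],((0,0),(111,111),(0,0)))]),'end.png')
```

```text
[ 0.54151276 -0.20482903  0.36640701] [ 3.14034231e+00  3.74219148e-03 -1.30115959e-03] [-0.03999894  0.49066461  0.82456875]
[374.22078159 196.86156303]
saw ((525.806396484375, -314.09393310546875), 26.082399368286133)
```

View pics/end.png

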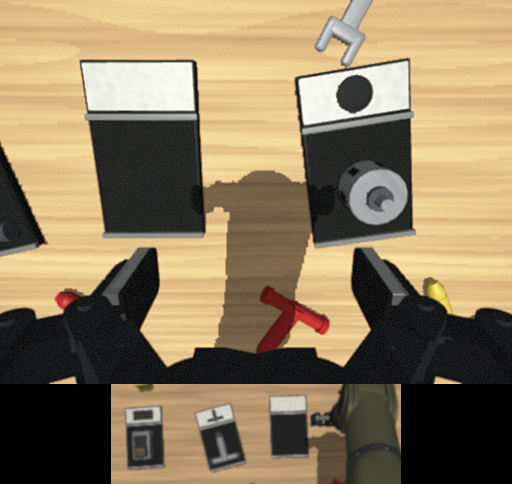

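The saw stands upright in the disc tray, cup top at (378,195), about 3 mm from the seat centre. The top view shows the pack and key in their trays and the spare tray empty. I hand the job in.

```bash
python3 -c "
from station import manip
print(manip.close_job(), manip.get_state()['time'])"
```

```text
the job is handed in; nothing more can be done
the job is handed in; nothing more can be done
```

The hole saw, battery pack and chuck key are each in their own tray, and I handed the job in after about 25 s of the 120 s. I moved the saw to the spare tray first, then the pack and key to their trays, and last the saw to its own. The system reports no verdict, so this rests on my own checks.

| Object | Distance from seat centre | Direction along the tray | How it was checked |
|---|---|---|---|
| Pack | about 1.5 mm | not re-measured; set down with the tool at about 2.5° (tray 2.7°) | close wrist picture, then the final top view |
| Key | about 2 mm | 13.2° (tray 13.6°) | close wrist picture, then the final top view |
| Saw | about 3 mm | not applicable (round) | close wrist picture only |

- **Final state:** All three looked upright or flat. The gripper was open, about 0.37 m up and touching nothing. I laid nothing on the bench and did not approach the wrench, offcut or tape measure, but I did not measure their positions again at the end.
- **Pack check:** a finger partly hid the pack, so my automatic outline fit failed (it gave a wrong size and a 15° angle). I relied on the two edges that were clear; they were within 1.5 mm of where they should be.
- **Saw check:** the arm blocked the top camera's view of the saw tray, so the saw has no second view.
- **Disagreement:** repeated measurements of the same thing from different poses differed by 2 to 5 mm. The largest was the key's starting position, which I re-measured from close by before grasping it.

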